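# Weigh a lathe bracket on the bench spring scale

## Task

Hang the dark steel bracket on the spring scale's hook by the hole in its lug, letting the spring take up the weight slowly and gently, so that the scale neither drops, springs back nor is overstretched, and let go. Only once it hangs still, slide the red marker level with the scale's black pointer to record the reading, leaving the bracket hanging, and then let go of the marker. Do not disturb the other things on the bench.

Things in the scene. Friction and masses are not known exactly. Their poses are not given: they have to be found in the camera images.
- part: the bracket, dark steel, 115 mm tall, 0.2 to 0.7 kg (unknown), upright on the table. Origin: centre of its underside, z up. Foot 46 (x) x 64 (y) x 16 mm, post 26 x 34 mm up to 71 mm, on top a bright upright lug plate 8 mm thick (x), 40 mm wide (y), 70 to 114 mm up, with a hole along x. Same front and back. Gripped from above by the lug's two edges (closing along y), its hole stays free
- part_eye (a point): centre of the round hole through the lug (24 mm across, axis along the bracket's x), 92 mm above the underside; also the centre of the grasp
- scale: the bench spring scale, fixed: base plate 130 x 130 x 14 mm, upright aluminium column 40 x 50 mm, 280 mm tall. Origin: under the column's centre, on the table; z up; the hook points along its -x; the pointer and the red marker are on its +y side
- hook_seat (a point): lowest place of the hook, on the centre line of its 6 mm round bar, 110 mm from the column's axis to the scale's -x; moves down with the hook. The bar comes level from the column 12 mm above the seat, dips to the 10 mm long seat, rises to its free end 20 mm farther to -x and 10 mm higher. A hung bracket's hole centre is 9 mm below this point. Nothing stands above the hook
- scale_hook (a joint): how far the hook and pointer have been pulled down, m: 0 empty, stop at 0.11; straight spring of 80 N/m, lightly damped, free of friction. Being pulled past 0.095, or moving faster than 0.06 m/s (dropped load, springing back), harms it
- pointer_tip (a point): tip of the black pointer that moves with the hook, 45 mm to +y of the column's axis and as high as the hook seat
- marker (a joint): how far the red marker has been slid down its upright rail, m: 0 at the top, 0.13 at the bottom. It stays where it is left (2.5 N of friction). At 0 it is 30 mm above the pointer of the empty scale
- marker_grip (a point): centre of the red marker's upright paddle, 12 mm (scale's x) x 26 mm (scale's y) x 32 mm tall, at the outer end of the marker's arm, 128 mm to +y of the column's axis. As high as the marker's line: marker and pointer are level when this point and pointer_tip have the same height. Can be gripped from above across its 12 mm
- oil_bottle: bystander: oil bottle with red cap, 44 mm across, 110 mm tall; origin under its centre
- v_block: bystander: steel V-block 60 x 50 x 40 mm; origin under its centre
- parts_tray: bystander: blue parts tray 120 x 90 x 30 mm; origin under its centre
Things that resemble listed ones, but are neither listed nor needed, are in the scene too. What is shaped like the part but yellow is not meant.

How it is judged:
By the outcome, as a careful person would: the job done as asked, in the order asked, and still so for the second after the job is handed in, with the robot touching nothing.
It also fails if it takes over 72 s, if anything falls off the work surface, if the arm or the gripper's body presses on something with over 40 N, if the wrist force passes 120 N, or if a joint passes its speed limit or range.

## Robot

A 7-joint arm with a two-finger parallel gripper is mounted at the origin on the work surface. World frame = base frame: x ahead of the robot, y to its left, z up, the work surface at z = 0. Lengths are in m, angles in rad, forces in N, time in s.
With the tool pointing down it reaches from about 0.4 to 0.85 m from the base axis. Payload 4.5 kg.
Tool frame: the origin (TCP) lies midway between the tips of the shut fingers; the grasp point (between the pads) lies 19 mm behind it (robot.grip_point_offset is the distance from the TCP to the grasp point, in m); z points along the fingers, y is the line along which they close (so a half turn about z gives the same grasp; the last joint's range is limited). The gripper opens to 85 mm and grips with 20 to 120 N. Pads are 22 mm wide; open, the fingers measure 114 mm over their backs; the gripper's body (76 mm by 85 mm) begins 54 mm behind the grasp point. The pads swing forward as they close: fully open they stand 13 mm farther back than shut.
Start: joints at [1.135, 0.689, -0.195, 1.565, 0.157, 0.902, -0.215], TCP at [0.283, -0.557, 0.231] pointing down, gripper open.
Joint ranges: [-3.01, 3.01], [-0.46, 2.08], [-1.47, 1.51], [0.13, 2.56], [-1, 4.14], [0.04, 2.09], [-2.66, 2.66]. Speed limits (rad/s): [2.57, 2.57, 3.14, 3.14, 3.14, 3.14, 3.14].

## Interface

Orientations are given as [roll, pitch, yaw] about the fixed x, y, z axes, in that order (R = Rz(yaw) Ry(pitch) Rx(roll)).
In Python, from plant import robot, cams, spot_in gives the robot as it stands.
- The arm moves only by the shell command python3 -m crank 'ROWS'. ROWS is JSON, a list of rows, each an object with "hand": the opening, from -1 (shut) to 1 (fully open), so that 0 is half open; "delta_pos": the shift along the tool's x, y, z in m, a list of three; "delta_rot": the turn, a rotation vector about the tool's x, y, z in degrees, a list of three. A call has 1 to 5 rows; each row is the pose to reach, as a shift and turn from the pose commanded when the call began, along the tool's axes at that moment; what a row does not reach only later rows make up. A row lasts 1/8 s, in which the tool goes at most 62.5 mm and 10.7 degrees, less where a joint would pass 70% of its speed; a pose out of reach is approached as far as the arm can. A call with a gripper value outside its range is refused whole. The fingers move at their own pace and stop on an object; the grip force is fixed at half the most. Time passes only in rows, so rows that repeat a pose let the fingers close. It gives the time, the measured TCP pose, the force, the opening and the grip force at its end, in the units of the state.
- robot.state(): the state, without advancing time (a new reading comes with each control period).
- cams.camera(name): name is "scene" or "top" or "wrist"; returns (picture, depth): 420x560x3 uint8, red, green, blue; 420x560 float32, m along the optical axis (not along the pixel's ray), 0 where there is no reading.
- cams.camera_info(name): a dict with "K" (3x3 intrinsics, pixels), "T" (4x4, takes a point from camera to world coordinates). Camera axes: x right, y down, z forward; pixel columns grow to the right and rows downward; lengths in m; the calibration is good to about 2 mm. A picture is of the moment at which its call begins: read the wrist's pose just before it. camera_info takes no time and is no camera call; for the wrist camera it gives the pose at the moment of the call.
- robot.sign_off(): hands the job in; it is judged then, once.
Trained networks look in the newest picture that a camera, given by its name, has taken for a name from the list of things; names that differ only in an ending like _2 or _b are one class to them, and where a whole thing is asked for, a point or a joint stands for the part that bears it (a point fixed in the world has none). Each returns a list of dicts, best first, with "score" (0 to 1); they miss things now and then, are a little off and sometimes report something else, mostly with a low value. They report only what shows in the picture. A call takes as long as a camera call. They do not tell look-alikes from the thing itself.
- spot_in(camera, label): "bbox" ([left, top, right, bottom] in pixels, round what is visible of it).
The state is a dict: "t": time; "q": joint angles; "qvel": joint speeds; "joint_torque": joint torques, N m; "position": TCP position; "ee_rot": TCP orientation; "wrist_force": force on the tool from outside, world axes, zero at the start; "moment": the same for the moment, N m; "gripper_width": finger opening in m; "finger_force": force on a finger pad.
Only numpy, scipy, OpenCV 4.12 (cv2) and the standard library are available. Lean on these libraries where they do the work, as an engineer would, in place of code of your own. Each camera call takes 0.05 s, during which the arm holds its last target. There are 200 camera calls.

## Working session

There is one attempt and no reset: what is moved stays moved. The work goes in short steps, Python scripts to look and compute and a shell command to move; the robot and the scene stay as the last step left them, time stands still between calls to the robot, and variables do not carry over. Pictures are saved under pics/ and viewed, at most 10 in all, crops included, and the job is handed in when it is done.

```bash
ls; mkdir -p pics; cat > h.py <<'E'
import numpy as np,cv2
from plant import robot,cams,spot_in
def save(n,f,crop=None,s=1):
    p,d=cams.camera(n); q=p[:,:,::-1]
    if crop: q=q[crop[1]:crop[3],crop[0]:crop[2]]
    cv2.imwrite(f,cv2.resize(q,None,fx=s,fy=s,interpolation=cv2.INTER_CUBIC)); return p,d
def world(n,d):
    i=cams.camera_info(n);K=np.array(i["K"]);T=np.array(i["T"])
    v,u=np.mgrid[:d.shape[0],:d.shape[1]]
    P=np.stack([(u-K[0,2])/K[0,0]*d,(v-K[1,2])/K[1,1]*d,d],-1)
    W=P@T[:3,:3].T+T[:3,3]; W[d==0]=np.nan; return W
E
python3 - <<'E'
from h import *
a,da=save("scene","pics/s0.png");b,db=save("top","pics/t0.png")
np.savez("v0.npz",a=a,da=da,b=b,db=db,wa=world("scene",da),wb=world("top",db))
for c in("scene","top"):
  for l in("part","scale","marker","hook_seat","oil_bottle","v_block","parts_tray"):
    print(c,l,[(np.round(r["bbox"]).astype(int).tolist(),round(r["score"],2)) for r in spot_in(c,l)])
s=robot.state();print(s["t"],s["position"],s["ee_rot"])
E
```

```text
pics
scene part [([138, 269, 175, 322], 0.89), ([172, 235, 203, 288], 0.83)]
scene scale [([238, 172, 339, 304], 0.84)]
scene marker [([291, 199, 339, 223], 0.71)]
scene hook_seat [([269, 168, 301, 210], 0.52)]
scene oil_bottle [([345, 174, 362, 209], 0.83)]
scene v_block [([179, 370, 221, 411], 0.84), ([240, 172, 340, 305], 0.49)]
scene parts_tray [([380, 204, 442, 239], 0.86)]
top part [([379, 249, 406, 266], 0.88), ([338, 263, 360, 286], 0.81), ([280, 155, 295, 199], 0.2)]
top scale [([251, 157, 325, 253], 0.8)]
top marker [([280, 153, 302, 198], 0.72)]
top hook_seat [([248, 209, 294, 229], 0.69)]
top oil_bottle [([155, 248, 174, 266], 0.59), ([132, 171, 172, 220], 0.47)]
top v_block [([395, 160, 421, 186], 0.77), ([252, 212, 295, 225], 0.23), ([378, 249, 407, 268], 0.19)]
top parts_tray [([130, 172, 172, 221], 0.82), ([252, 154, 327, 251], 0.61), ([280, 156, 294, 197], 0.31)]
0.8 [ 0.28296551 -0.5572841   0.23132608] [3.14153207e+00 1.16868152e-05 4.69860427e-01]
```

```bash
python3 - <<'E'
from h import *
z=np.load("v0.npz")
c=lambda p,x:cv2.resize(p[x[1]:x[3],x[0]:x[2],::-1],(400,560),interpolation=cv2.INTER_CUBIC)
A=cv2.resize(z["a"][140:420,120:400,::-1],(560,560),interpolation=cv2.INTER_CUBIC)
cv2.imwrite("pics/c1.png",A)
B=cv2.resize(z["b"][140:300,120:430,::-1],None,fx=2.5,fy=2.5,interpolation=cv2.INTER_CUBIC)
cv2.imwrite("pics/c2.png",B)
for l,w,(x0,y0,x1,y1) in(("p1","wb",(376,246,409,269)),("p2","wb",(335,260,363,289)),("scale","wb",(245,150,330,258))):
  W=z[w][y0:y1,x0:x1]; 
  for lo,hi in((.005,.025),(.06,.09),(.095,.13),(.13,.2),(.2,.26),(.26,.31)):
    m=(W[...,2]>lo)&(W[...,2]<hi)
    if m.sum()>3:
      P=W[m];r=cv2.minAreaRect((P[:,:2]*1000).astype(np.float32));print(l,lo,m.sum(),"zmed",np.round(np.median(P[:,2]),3),np.round(r[0]),np.round(r[1]),round(r[2],1))
E
```

```text
p1 0.005 180 zmed 0.015 [ 446. -298.] [56. 77.] 0.8
p1 0.06 85 zmed 0.07 [ 447. -293.] [40. 26.] 83.6
p1 0.095 61 zmed 0.112 [ 447. -294.] [40.  8.] 84.2
p2 0.005 208 zmed 0.014 [ 401. -180.] [76. 74.] 2.4
p2 0.06 74 zmed 0.07 [ 402. -182.] [37. 26.] 9.0
p2 0.095 65 zmed 0.112 [ 401. -182.] [39.  9.] 3.5
scale 0.005 1454 zmed 0.012 [602.  -6.] [242. 302.] 89.0
scale 0.06 25 zmed 0.075 [529. -30.] [50. 23.] 66.2
scale 0.095 38 zmed 0.114 [554. -20.] [84. 36.] 37.0
scale 0.13 75 zmed 0.165 [553. -23.] [79. 37.] 35.5
scale 0.2 390 zmed 0.233 [581.  40.] [166. 150.] 21.3
scale 0.26 548 zmed 0.278 [561. -29.] [86. 46.] 20.9
```

View pics/c1.png

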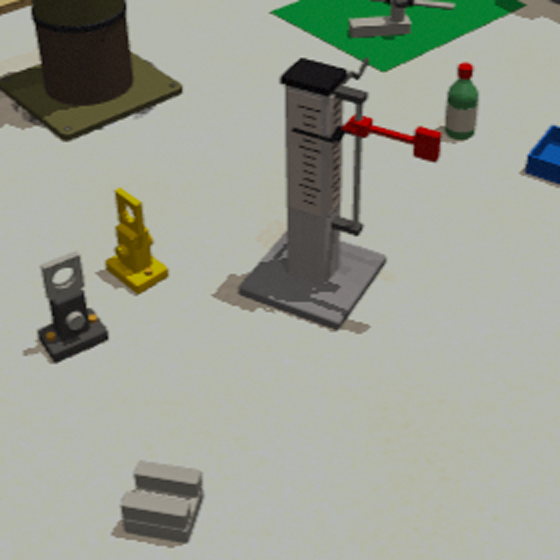

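View pics/c2.png

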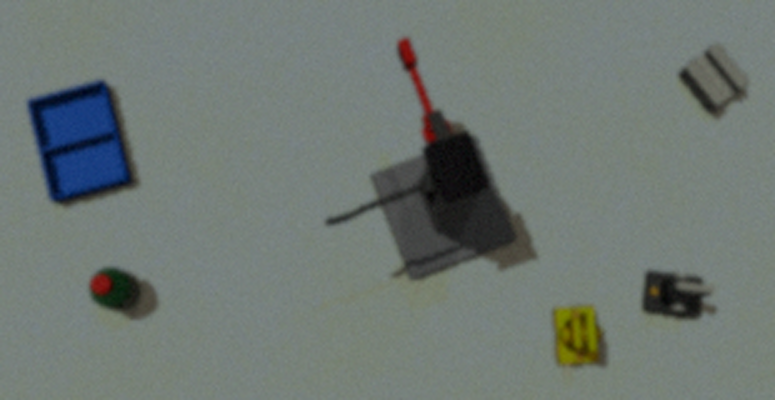

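The dark steel bracket is at scene (156,296) / top (392,257). The yellow look-alike is at scene (187,262) / top (349,275) and isn't meant. The dark body with a bright lug in crop c1 at (70,305) confirms it. The hook points to the top image's left, from (290,215) to (251,228), and the marker paddle is at top (282,159).

```bash
python3 - <<'E'
from h import *
z=np.load("v0.npz")
a,b,wa,wb=z["a"].astype(int),z["b"].astype(int),z["wa"],z["wb"]
def rect(P): 
  r=cv2.minAreaRect((P[:,:2]*1000).astype(np.float32));return np.round(r[0],1),np.round(r[1],1),round(r[2],1)
Z=wb[...,2]
m=np.zeros(Z.shape,bool);m[150:258,245:330]=1
red=lambda p:(p[...,0]>110)&(p[...,1]<60)&(p[...,2]<60)
c=m&(Z>.268)&(Z<.30)
print("cap",c.sum(),rect(wb[c]),np.percentile(Z[c],[5,50,95]))
n,L,st,ce=cv2.connectedComponentsWithStats(c.astype(np.uint8))
for i in range(1,n):print("  comp",st[i],rect(wb[L==i]))
for nm,p,w in(("top",b,wb),("scene",a,wa)):
  r=red(p)&(w[...,2]>.15); P=w[r];print(nm,"red",len(P),rect(P) if len(P)>3 else "",np.percentile(P[:,2],[2,10,50,90,98]).round(3))
h=np.zeros(Z.shape,bool);h[207:231,246:294]=1
h&=(Z>.15)&(Z<.268)
P=wb[h];o=np.argsort(-P[:,1]);
for v,u in np.argwhere(h)[o][::4]:print(u,v,wb[v,u].round(3))
E
```

```text
cap 504 (array([561.5, -29.1]), array([85.9, 45.9]), 20.9) [0.27105812 0.27844621 0.28216058]
  comp [291 184   5   3   6] (array([599.7, -13.7]), array([ 2.1, 10.2]), 33.8)
  comp [290 188  26  33 498] (array([558.1, -30.4]), array([78.6, 45.9]), 20.9)
top red 67 (array([632.4,  -0.7]), array([96.1, 12.5]), 15.0) [0.228 0.23  0.235 0.247 0.25 ]
scene red 128 (array([633.9,  -9. ]), array([100.4,  23.4]), 18.4) [0.231 0.232 0.237 0.246 0.247]
250 229 [0.501 0.089 0.229]
252 227 [0.506 0.084 0.224]
253 229 [0.501 0.082 0.229]
255 227 [0.506 0.077 0.225]
256 228 [0.504 0.075 0.225]
258 227 [0.507 0.07  0.221]
259 227 [0.507 0.068 0.221]
261 224 [0.514 0.063 0.222]
262 225 [0.511 0.06  0.225]
263 224 [0.512 0.058 0.234]
265 224 [0.513 0.053 0.228]
266 222 [0.517 0.051 0.231]
268 221 [0.52  0.046 0.232]
269 222 [0.517 0.043 0.235]
271 220 [0.522 0.039 0.232]
272 220 [0.522 0.036 0.234]
274 221 [0.52  0.031 0.232]
275 219 [0.524 0.029 0.234]
277 218 [0.527 0.024 0.233]
278 217 [0.529 0.022 0.232]
280 217 [0.529 0.017 0.235]
281 216 [0.532 0.014 0.232]
283 217 [0.529 0.01  0.237]
284 217 [0.529 0.007 0.231]
286 216 [0.532 0.002 0.231]
287 216 [ 0.532 -0.     0.232]
288 212 [ 0.54  -0.002  0.239]
289 213 [ 0.537 -0.004  0.247]
289 212 [ 0.54  -0.005  0.24 ]
290 213 [ 0.537 -0.007  0.246]
290 211 [ 0.542 -0.007  0.241]
290 208 [ 0.559 -0.009  0.186]
291 216 [ 0.53  -0.009  0.241]
291 212 [ 0.54  -0.01   0.239]
291 208 [ 0.554 -0.01   0.215]
292 211 [ 0.542 -0.012  0.243]
292 208 [ 0.55  -0.012  0.238]
293 211 [ 0.541 -0.014  0.247]
293 213 [ 0.538 -0.014  0.24 ]
293 218 [ 0.535 -0.017  0.179]
```

```bash
cat >> h.py <<'E'
from scipy.spatial.transform import Rotation as Ro
def go(x,y,z,yaw):
    s=robot.state();R=Ro.from_euler("xyz",s["ee_rot"])
    G=Ro.from_euler("xyz",[np.pi,0,np.radians(yaw)])
    print("delta_mm",(R.inv().apply(np.array([x,y,z])-s["position"])*1000).round(1),"rot",(R.inv()*G).as_rotvec(degrees=True).round(1),
     "t",s["t"],"F",np.round(s["wrist_force"],2),"w",round(s["gripper_width"],4),"q7",round(s["q"][6],2))
E
python3 -m crank '[{"hand":1,"delta_pos":[0.05,-0.03,0],"delta_rot":[0,0,7]},{"hand":1,"delta_pos":[0.105,-0.06,0],"delta_rot":[0,0,14]},{"hand":1,"delta_pos":[0.16,-0.095,0],"delta_rot":[0,0,21]},{"hand":1,"delta_pos":[0.215,-0.13,0],"delta_rot":[0,0,27]},{"hand":1,"delta_pos":[0.24,-0.16,0],"delta_rot":[0,0,33]}]'
python3 - <<'E'
from h import *
go(.447,-.294,.23,-6)
p,d=save("wrist","pics/w1.png"); W=world("wrist",d)
print([(np.round(r["bbox"]).astype(int).tolist(),round(r["score"],2)) for r in spot_in("wrist","part")])
m=(W[...,2]>.1)&(W[...,2]<.13)&(np.hypot(W[...,0]-.447,W[...,1]+.294)<.05)
P=W[m];print(m.sum(),cv2.minAreaRect((P[:,:2]*1000).astype(np.float32)),np.median(P[:,2]))
E
```

```text
t: 1.42
position: [0.4271, -0.3029, 0.2315]
ee_rot: [-3.141, -0.002, -0.106]
wrist_force: [0.4, -0.4, -1.2]
gripper_width: 0.0856
finger_force: 0.0
delta_mm [ 18.8 -10.9   1.5] rot [-0.  -0.1 -0.1] t 1.425 F [ 0.35 -0.45 -1.17] w 0.0856 q7 -1.15
[([123, 179, 206, 276], 0.69), ([244, 134, 307, 192], 0.59)]
743 ((449.36285400390625, -287.8348388671875), (40.04719543457031, 8.431323051452637), 82.6242446899414) 0.11297426038110314
```

View pics/w1.png

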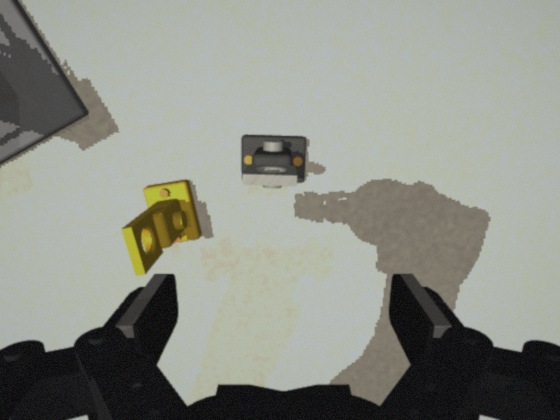

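The dark bracket shows at (274,160), with its lug plate seen edge-on from above. The yellow look-alike is at (160,230), clear of the open fingers. I'll move above the dark one and measure once more at rest.

```bash

python3 -m crank '[{"hand":1,"delta_pos":[0.02,-0.01,0.03],"delta_rot":[0,0,0]},{"hand":1,"delta_pos":[0.02,-0.01,0.055],"delta_rot":[0,0,0]},{"hand":1,"delta_pos":[0.02,-0.01,0.055],"delta_rot":[0,0,0]},{"hand":1,"delta_pos":[0.02,-0.01,0.055],"delta_rot":[0,0,0]}]' | head -3
python3 - <<'E'
from h import *
p,d=cams.camera("wrist"); W=world("wrist",d)
m=(W[...,2]>.1)&(W[...,2]<.13)&(np.hypot(W[...,0]-.447,W[...,1]+.291)<.04)
P=W[m];r=cv2.minAreaRect((P[:,:2]*1000).astype(np.float32));print(m.sum(),r,np.median(P[:,2]))
go(r[0][0]/1000,r[0][1]/1000,.073,r[2]-90)
E
```

```text
t: 2.02
position: [0.4455, -0.2991, 0.1771]
ee_rot: [3.141, -0.001, -0.107]
1223 ((448.5523376464844, -295.67962646484375), (40.022560119628906, 8.918472290039062), 82.30574035644531) 0.11337662049739311
delta_mm [  2.3  -3.9 104.4] rot [ 0.1 -0.1  1.6] t 2.075 F [-1.23 -0.27  0.01] w 0.0851 q7 -1.17
```

```bash

python3 -m crank '[{"hand":1,"delta_pos":[0.0025,-0.0035,0.03],"delta_rot":[0,0,1.6]},{"hand":1,"delta_pos":[0.0025,-0.0035,0.06],"delta_rot":[0,0,1.6]},{"hand":1,"delta_pos":[0.0025,-0.0035,0.085],"delta_rot":[0,0,1.6]},{"hand":1,"delta_pos":[0.0025,-0.0035,0.1],"delta_rot":[0,0,1.6]},{"hand":1,"delta_pos":[0.0025,-0.0035,0.104],"delta_rot":[0,0,1.6]}]'
python3 -m crank '[{"hand":1,"delta_pos":[0,0,0],"delta_rot":[0,0,0]},{"hand":-1,"delta_pos":[0,0,0],"delta_rot":[0,0,0]},{"hand":-1,"delta_pos":[0,0,0],"delta_rot":[0,0,0]},{"hand":-1,"delta_pos":[0,0,0],"delta_rot":[0,0,0]},{"hand":-1,"delta_pos":[0,0,0],"delta_rot":[0,0,0]}]'
```

```text
t: 2.7
position: [0.4484, -0.2952, 0.0723]
ee_rot: [3.141, -0.0, -0.134]
wrist_force: [-0.3, -0.4, -0.2]
gripper_width: 0.0853
finger_force: 0.0
t: 3.32
position: [0.4486, -0.295, 0.0729]
ee_rot: [3.141, -0.001, -0.134]
wrist_force: [-0.7, 0.1, 7.0]
gripper_width: 0.0394
finger_force: 60.0
```

```bash

python3 -m crank '[{"hand":-1,"delta_pos":[0,0,0],"delta_rot":[0,0,0]},{"hand":-1,"delta_pos":[0,0,0],"delta_rot":[0,0,0]}]'
```

```text
t: 3.58
position: [0.4486, -0.295, 0.0729]
ee_rot: [3.141, -0.001, -0.134]
wrist_force: [-0.4, 1.5, 5.0]
gripper_width: 0.0392
finger_force: 60.0
```

```bash

python3 -m crank '[{"hand":-1,"delta_pos":[0,0,-0.02],"delta_rot":[0,0,0]},{"hand":-1,"delta_pos":[0,0,-0.06],"delta_rot":[0,0,0]},{"hand":-1,"delta_pos":[0,0,-0.11],"delta_rot":[0,0,0]},{"hand":-1,"delta_pos":[0,0,-0.15],"delta_rot":[0,0,0]},{"hand":-1,"delta_pos":[0,0,-0.16],"delta_rot":[0,0,0]}]'
python3 -m crank '[{"hand":-1,"delta_pos":[0,0,0],"delta_rot":[0,0,0]},{"hand":-1,"delta_pos":[0,0,0],"delta_rot":[0,0,0]},{"hand":-1,"delta_pos":[0,0,0],"delta_rot":[0,0,0]}]'
python3 - <<'E'
from h import *
go(.41,-.05,.235,-45)
E
```

```text
t: 4.2
position: [0.4491, -0.2955, 0.2339]
ee_rot: [3.14, -0.003, -0.134]
wrist_force: [0.3, -0.7, -4.4]
gripper_width: 0.0393
finger_force: 62.0
t: 4.58
position: [0.4475, -0.2944, 0.2307]
ee_rot: [-3.14, 0.003, -0.134]
wrist_force: [0.3, -0.1, -5.2]
gripper_width: 0.0392
finger_force: 61.9
delta_mm [ -69.8 -237.2   -3.8] rot [-0.   0.2 37.3] t 4.575 F [ 0.28 -0.1  -5.19] w 0.0392 q7 -1.2
```

```bash

python3 -m crank '[{"hand":-1,"delta_pos":[-0.008,-0.02,-0.004],"delta_rot":[0,0,-8]},{"hand":-1,"delta_pos":[-0.02,-0.05,-0.004],"delta_rot":[0,0,-16]},{"hand":-1,"delta_pos":[-0.032,-0.08,-0.004],"delta_rot":[0,0,-24]},{"hand":-1,"delta_pos":[-0.044,-0.11,-0.004],"delta_rot":[0,0,-32]},{"hand":-1,"delta_pos":[-0.056,-0.138,-0.004],"delta_rot":[0,0,-40]}]' | head -3
python3 -m crank '[{"hand":-1,"delta_pos":[0.02,-0.028,0],"delta_rot":[0,0,-8]},{"hand":-1,"delta_pos":[0.04,-0.056,0],"delta_rot":[0,0,-16]},{"hand":-1,"delta_pos":[0.06,-0.084,0],"delta_rot":[0,0,-24]},{"hand":-1,"delta_pos":[0.08,-0.112,0],"delta_rot":[0,0,-32]},{"hand":-1,"delta_pos":[0.098,-0.138,0],"delta_rot":[0,0,-40]}]' | head -3
python3 - <<'E'
from h import *
go(.465,.16,.235,112)
E
```

```text
t: 5.2
position: [0.4108, -0.1496, 0.2357]
ee_rot: [-3.141, 0.0, 0.569]
t: 5.82
position: [0.4203, 0.0195, 0.2358]
ee_rot: [-3.141, -0.0, 1.267]
delta_mm [147.5   0.6   0.8] rot [ -0.   -0.  -39.4] t 5.825 F [ 0.85 -0.24 -5.7 ] w 0.039 q7 -0.78
```

```bash

python3 -m crank '[{"hand":-1,"delta_pos":[0.03,-0.015,0],"delta_rot":[0,0,-8]},{"hand":-1,"delta_pos":[0.065,-0.02,0],"delta_rot":[0,0,-16]},{"hand":-1,"delta_pos":[0.1,-0.02,0],"delta_rot":[0,0,-24]},{"hand":-1,"delta_pos":[0.13,-0.01,0],"delta_rot":[0,0,-32]},{"hand":-1,"delta_pos":[0.147,0,0],"delta_rot":[0,0,-39.5]}]' | head -3
python3 -m crank '[{"hand":-1,"delta_pos":[0,0,0],"delta_rot":[0,0,0]},{"hand":-1,"delta_pos":[0,0,0],"delta_rot":[0,0,0]}]'
python3 - <<'E'
from h import *
go(.465,.16,.235,112)
p,d=save("wrist","pics/w2.png");W=world("wrist",d)
for n in ("top","scene"): 
  p,d=cams.camera(n); np.savez(f"v1{n}.npz",p=p,d=d,w=world(n,d))
p,d,w=[np.load("v1top.npz")[k] for k in "pdw"]
m=np.zeros(d.shape,bool);m[207:231,242:294]=1
m&=(w[...,2]>.19)&(w[...,2]<.255)&(w[...,0]<.56)&(w[...,1]<.11)
P=w[m];u=np.array([-.375,.927])
P=P[np.hypot(P[:,0]-.508,P[:,1]-.07)<.045]
f=cv2.fitLine((P[:,:2]).astype(np.float32),cv2.DIST_HUBER,0,.005,.005).ravel();print(len(P),f,np.degrees(np.arctan2(f[1],f[0])))
s=(P[:,:2]-f[2:])@f[:2];o=np.argsort(s)
for i in o[::3]:print(s[i].round(3),P[i].round(3))
E
```

```text
t: 6.45
position: [0.4655, 0.1601, 0.2358]
ee_rot: [3.142, -0.001, 1.957]
t: 6.7
position: [0.4639, 0.157, 0.2355]
ee_rot: [-3.139, 0.001, 1.949]
wrist_force: [-0.1, -1.2, -5.3]
gripper_width: 0.0389
finger_force: 62.1
delta_mm [2.4 2.1 0.5] rot [-0.2  0.1 -0.3] t 6.7 F [-0.15 -1.17 -5.25] w 0.0389 q7 -0.49
69 [ 0.3498317  -0.9368126   0.51210666  0.05861873] -69.52297
-0.032 [0.499 0.089 0.239]
-0.029 [0.502 0.086 0.234]
-0.026 [0.506 0.084 0.226]
-0.024 [0.506 0.082 0.224]
-0.02 [0.504 0.077 0.225]
-0.017 [0.507 0.075 0.22 ]
-0.015 [0.507 0.072 0.221]
-0.012 [0.509 0.07  0.22 ]
-0.009 [0.512 0.068 0.22 ]
-0.007 [0.511 0.065 0.225]
-0.003 [0.514 0.063 0.223]
-0.001 [0.513 0.06  0.227]
0.002 [0.515 0.058 0.227]
0.004 [0.514 0.055 0.236]
0.007 [0.517 0.053 0.232]
0.009 [0.517 0.051 0.232]
0.013 [0.515 0.046 0.232]
0.016 [0.516 0.043 0.239]
0.019 [0.52  0.041 0.23 ]
0.021 [0.519 0.039 0.234]
0.024 [0.522 0.036 0.235]
0.028 [0.525 0.034 0.229]
0.03 [0.524 0.031 0.236]
```

View pics/w2.png

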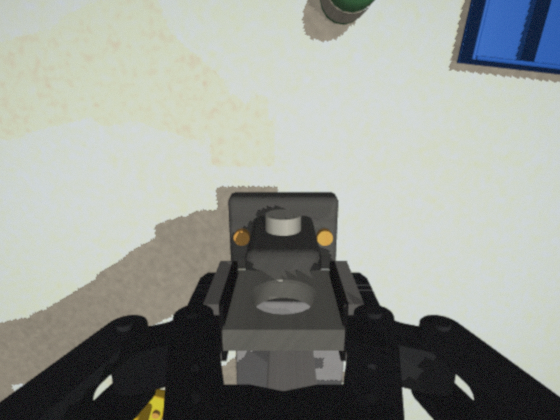

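```bash
python3 - <<'E'
from h import *
u=np.array([-.363,.932]);S=np.array([.5085,.071])
for k,z in((.06,.2085),(.02,.2075),(0,.1985)): go(*(S+k*u),z,111.5)
E
```

```text
delta_mm [-36.5   9.6  27.6] rot [-0.1  0.1  0.2] t 6.85 F [-0.38 -0.41 -5.43] w 0.0392 q7 -0.49
delta_mm [-76.5   9.3  28.6] rot [-0.1  0.1  0.2] t 6.85 F [-0.38 -0.41 -5.43] w 0.0392 q7 -0.49
delta_mm [-96.5   9.2  37.7] rot [-0.1  0.1  0.2] t 6.85 F [-0.38 -0.41 -5.43] w 0.0392 q7 -0.49
```

```bash

python3 -m crank '[{"hand":-1,"delta_pos":[-0.01,0.009,0.012],"delta_rot":[0,0,0]},{"hand":-1,"delta_pos":[-0.025,0.009,0.024],"delta_rot":[0,0,0]},{"hand":-1,"delta_pos":[-0.035,0.0095,0.0275],"delta_rot":[0,0,0]},{"hand":-1,"delta_pos":[-0.035,0.0095,0.0275],"delta_rot":[0,0,0]},{"hand":-1,"delta_pos":[-0.035,0.0095,0.0275],"delta_rot":[0,0,0]}]' 
python3 - <<'E'
from h import *
u=np.array([-.363,.932]);S=np.array([.5085,.071])
for k,z in((.06,.2085),(.02,.2075),(0,.1985)): go(*(S+k*u),z,111.5)
a,_=cams.camera("top");b,_=cams.camera("scene")
c=np.hstack([cv2.resize(x,(400,400),interpolation=cv2.INTER_CUBIC) for x in(a[180:260,220:300],b[140:240,230:330])])
cv2.imwrite("pics/c3.png",c[:,:,::-1])
E
```

```text
t: 7.48
position: [0.4868, 0.1299, 0.209]
ee_rot: [3.141, -0.001, 1.952]
wrist_force: [-0.2, 0.6, -5.5]
gripper_width: 0.0391
finger_force: 62.1
delta_mm [-2.7 -1.2  0.5] rot [ 0.  -0.   0.3] t 7.475 F [-0.17  0.59 -5.54] w 0.0391 q7 -0.45
delta_mm [-42.7  -1.6   1.5] rot [ 0.  -0.   0.3] t 7.475 F [-0.17  0.59 -5.54] w 0.0391 q7 -0.45
delta_mm [-62.8  -1.8  10.5] rot [ 0.  -0.   0.3] t 7.475 F [-0.17  0.59 -5.54] w 0.0391 q7 -0.45
```

View pics/c3.png

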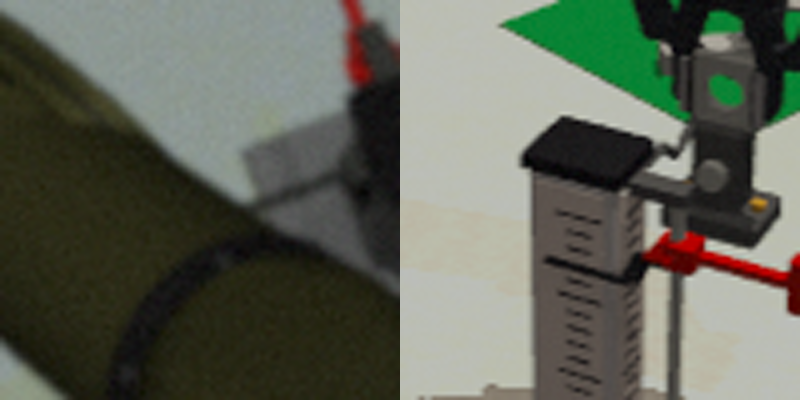

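Right half of c3: the bracket is held upright just beyond the hook's free end (690,130), with its hole at (725,88) open and aligned. Inserting slowly.

```bash

python3 -m crank '[{"hand":-1,"delta_pos":[-0.012,-0.0015,0.001],"delta_rot":[0,0,0.3]},{"hand":-1,"delta_pos":[-0.022,-0.0015,0.001],"delta_rot":[0,0,0.3]},{"hand":-1,"delta_pos":[-0.032,-0.0015,0.001],"delta_rot":[0,0,0.3]},{"hand":-1,"delta_pos":[-0.042,-0.0015,0.0015],"delta_rot":[0,0,0.3]},{"hand":-1,"delta_pos":[-0.042,-0.0015,0.0015],"delta_rot":[0,0,0.3]}]' 
python3 - <<'E'
from h import *
u=np.array([-.363,.932]);S=np.array([.5085,.071])
for k,z in((.02,.2075),(0,.1985)): go(*(S+k*u),z,111.5)
E
```

```text
t: 8.2
position: [0.5013, 0.0884, 0.2071]
ee_rot: [-3.141, 0.001, 1.944]
wrist_force: [0.1, -0.2, -4.5]
gripper_width: 0.0392
finger_force: 62.1
delta_mm [ 1.1  0.3 -0.4] rot [-0.   0.  -0.1] t 8.2 F [ 0.09 -0.24 -4.54] w 0.0392 q7 -0.37
delta_mm [-18.8   0.3   8.6] rot [-0.   0.  -0.1] t 8.2 F [ 0.09 -0.24 -4.54] w 0.0392 q7 -0.37
```

```bash

python3 -m crank '[{"hand":-1,"delta_pos":[-0.005,0,0.001],"delta_rot":[0,0,0]},{"hand":-1,"delta_pos":[-0.01,0,0.004],"delta_rot":[0,0,0]},{"hand":-1,"delta_pos":[-0.015,0,0.0065],"delta_rot":[0,0,0]},{"hand":-1,"delta_pos":[-0.019,0,0.0085],"delta_rot":[0,0,0]},{"hand":-1,"delta_pos":[-0.019,0,0.0085],"delta_rot":[0,0,0]}]' 
python3 - <<'E'
from h import *
u=np.array([-.363,.932]);S=np.array([.5085,.071])
go(*S,.1985,111.5)
b,d=cams.camera("scene")
c=cv2.resize(b[130:230,230:330],(600,600),interpolation=cv2.INTER_CUBIC)
cv2.imwrite("pics/c4.png",c[:,:,::-1])
E
```

```text
t: 8.82
position: [0.508, 0.0717, 0.1985]
ee_rot: [-3.141, 0.0, 1.946]
wrist_force: [-0.0, 0.9, -5.8]
gripper_width: 0.0389
finger_force: 62.1
delta_mm [-0.8  0.2  0. ] rot [-0.  0. -0.] t 8.825 F [-0.04  0.87 -5.76] w 0.0389 q7 -0.35
```

View pics/c4.png

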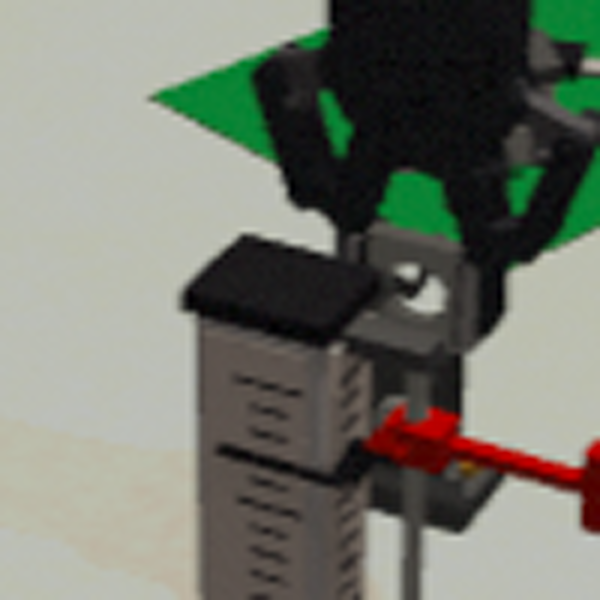

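The hook's dark bar shows inside the hole at (405,285), with no contact force. Lowering gently.

```bash

python3 -m crank '[{"hand":-1,"delta_pos":[0,0,0.002],"delta_rot":[0,0,0]},{"hand":-1,"delta_pos":[0,0,0.004],"delta_rot":[0,0,0]},{"hand":-1,"delta_pos":[0,0,0.006],"delta_rot":[0,0,0]},{"hand":-1,"delta_pos":[0,0,0.008],"delta_rot":[0,0,0]},{"hand":-1,"delta_pos":[0,0,0.010],"delta_rot":[0,0,0]}]' 
python3 -m crank '[{"hand":-1,"delta_pos":[0,0,0.002],"delta_rot":[0,0,0]},{"hand":-1,"delta_pos":[0,0,0.004],"delta_rot":[0,0,0]},{"hand":-1,"delta_pos":[0,0,0.007],"delta_rot":[0,0,0]},{"hand":-1,"delta_pos":[0,0,0.010],"delta_rot":[0,0,0]},{"hand":-1,"delta_pos":[0,0,0.013],"delta_rot":[0,0,0]}]' 
python3 -m crank '[{"hand":-1,"delta_pos":[0,0,0.003],"delta_rot":[0,0,0]},{"hand":-1,"delta_pos":[0,0,0.006],"delta_rot":[0,0,0]},{"hand":-1,"delta_pos":[0,0,0.009],"delta_rot":[0,0,0]},{"hand":-1,"delta_pos":[0,0,0.012],"delta_rot":[0,0,0]},{"hand":-1,"delta_pos":[0,0,0.015],"delta_rot":[0,0,0]}]'
```

```text
t: 9.5
position: [0.508, 0.0722, 0.1887]
ee_rot: [3.141, 0.0, 1.946]
wrist_force: [0.1, 0.0, -5.0]
gripper_width: 0.0392
finger_force: 62.1
t: 10.12
position: [0.5081, 0.0722, 0.1756]
ee_rot: [3.141, 0.0, 1.946]
wrist_force: [0.7, 0.4, -3.0]
gripper_width: 0.0392
finger_force: 62.1
t: 10.75
position: [0.508, 0.0722, 0.1606]
ee_rot: [3.141, 0.0, 1.946]
wrist_force: [-0.1, 0.1, -2.2]
gripper_width: 0.0388
finger_force: 62.1
```

```bash

python3 -m crank '[{"hand":-1,"delta_pos":[0,0,0.003],"delta_rot":[0,0,0]},{"hand":-1,"delta_pos":[0,0,0.006],"delta_rot":[0,0,0]},{"hand":-1,"delta_pos":[0,0,0.009],"delta_rot":[0,0,0]},{"hand":-1,"delta_pos":[0,0,0.011],"delta_rot":[0,0,0]},{"hand":-1,"delta_pos":[0,0,0.012],"delta_rot":[0,0,0]}]'|head -2
python3 - <<'E'
from h import *
F=[]
for i in range(16):
  cams.camera("wrist");F.append(robot.state()["wrist_force"][2])
print(np.mean(F),np.std(F),robot.state()["position"],robot.state()["t"])
E
```

```text
t: 11.38
position: [0.5081, 0.0722, 0.1487]
-1.4522555772798544 0.530424745865984 [0.50804243 0.0721916  0.1487983 ] 12.175
```

```bash

python3 -m crank '[{"hand":-1,"delta_pos":[0,0,0.003],"delta_rot":[0,0,0]},{"hand":-1,"delta_pos":[0,0,0.007],"delta_rot":[0,0,0]},{"hand":-1,"delta_pos":[0,0,0.011],"delta_rot":[0,0,0]},{"hand":-1,"delta_pos":[0,0,0.015],"delta_rot":[0,0,0]},{"hand":-1,"delta_pos":[0,0,0.017],"delta_rot":[0,0,0]}]'|head -2
python3 - <<'E'
from h import *
F=[]
for i in range(24):
  cams.camera("scene");F.append(robot.state()["wrist_force"])
print(np.mean(F,0),np.std(F,0)/24**.5,robot.state()["position"],robot.state()["t"])
E
```

```text
t: 12.8
position: [0.508, 0.0721, 0.1315]
[ 0.66798306 -0.67406653 -0.16631017] [0.09956507 0.07737165 0.08545078] [0.5080167  0.07219337 0.1317946 ] 14.0
```

```bash

python3 -m crank '[{"hand":-1,"delta_pos":[0,0,0.001],"delta_rot":[0,0,0]},{"hand":-1,"delta_pos":[0,0,0.002],"delta_rot":[0,0,0]},{"hand":1,"delta_pos":[0,0,0.002],"delta_rot":[0,0,0]},{"hand":1,"delta_pos":[0,0,0.002],"delta_rot":[0,0,0]},{"hand":1,"delta_pos":[0,0,0.002],"delta_rot":[0,0,0]}]'
python3 - <<'E'
from h import *
W=[]
for i in range(10):
  b,d=cams.camera("scene");w=world("scene",d)
  m=(np.hypot(w[...,0]-.507,w[...,1]-.072)<.035)&(w[...,2]>.03)
  P=w[m];print(len(P),np.percentile(P[:,2],[1,50,99]).round(4)) if i%3==0 else 0
print(robot.state()["wrist_force"])
c=cv2.resize(b[130:250,230:350],(600,600),interpolation=cv2.INTER_CUBIC)
cv2.imwrite("pics/c5.png",c[:,:,::-1])
E
```

```text
t: 14.62
position: [0.5079, 0.0724, 0.1298]
ee_rot: [-3.142, -0.0, 1.947]
wrist_force: [-0.3, -0.9, -0.4]
gripper_width: 0.0853
finger_force: 0.0
1417 [0.0582 0.2346 0.5844]
1401 [0.0592 0.2341 0.583 ]
1398 [0.0606 0.2343 0.584 ]
1405 [0.059  0.2338 0.5822]
[-0.56538545 -0.391768   -0.2638841 ]
```

View pics/c5.png

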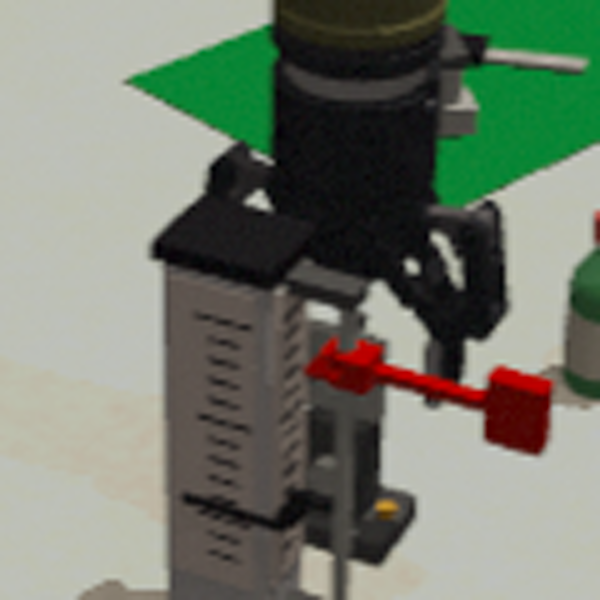

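The bracket hangs free on the hook, with fingers open and the pointer down at (300,505) in c5. Retreating straight up.

```bash

python3 -m crank '[{"hand":1,"delta_pos":[0,0,-0.01],"delta_rot":[0,0,0]},{"hand":1,"delta_pos":[0,0,-0.03],"delta_rot":[0,0,0]},{"hand":1,"delta_pos":[0,0,-0.05],"delta_rot":[0,0,0]},{"hand":1,"delta_pos":[0,0,-0.08],"delta_rot":[0,0,0]},{"hand":1,"delta_pos":[0,0,-0.11],"delta_rot":[0,0,0]}]'|head -2
python3 -m crank '[{"hand":1,"delta_pos":[0,0,-0.03],"delta_rot":[0,0,9]},{"hand":1,"delta_pos":[0,0,-0.06],"delta_rot":[0,0,18]},{"hand":1,"delta_pos":[0,0,-0.09],"delta_rot":[0,0,27]},{"hand":1,"delta_pos":[0,0,-0.11],"delta_rot":[0,0,36]},{"hand":1,"delta_pos":[0,0,-0.11],"delta_rot":[0,0,45]}]'|head -2
python3 - <<'E'
from h import *
for n in("scene","top"):
  p,d=cams.camera(n);w=world(n,d);np.savez(f"v2{n}.npz",p=p,w=w)
  q=p.astype(int);r=(q[...,0]>90)&(q[...,0]>2.2*q[...,1])&(q[...,0]>2.2*q[...,2])&(w[...,2]>.1)
  P=w[r];s=(P[:,:2]-[.549,-.032])@[.932,.363]
  k=(s>.105)&(s<.15);print(n,k.sum(),"paddle",P[k].mean(0).round(4),np.percentile(P[k],[2,98],axis=0).round(4).tolist(),"s",np.percentile(s,[2,98]))
  if k.sum()>3:print(cv2.minAreaRect((P[k][:,:2]*1000).astype(np.float32)))
  if n=="scene":
    m=(np.hypot(w[...,0]-.507,w[...,1]-.072)<.035)&(w[...,2]>.03)&(w[...,2]<.3)
    P=w[m];print("bracket z",np.percentile(P[:,2],[1,99]).round(4))
    cv2.imwrite("pics/c6.png",cv2.resize(p[130:250,230:350,::-1],(600,600),interpolation=cv2.INTER_CUBIC))
go(.668,.0145,.35,21.3)
E
```

```text
t: 15.75
position: [0.5078, 0.0722, 0.2413]
t: 16.38
position: [0.5086, 0.0728, 0.3523]
scene 55 paddle [0.6678 0.007  0.2422] [[0.6501, -0.0016, 0.225], [0.6803, 0.0171, 0.248]] s [0.03659471 0.13759961]
((664.456298828125, 7.542932510375977), (33.377403259277344, 14.060418128967285), 20.228191375732422)
bracket z [0.0563 0.1696]
top 43 paddle [0.6646 0.0105 0.244 ] [[0.6503, 0.0042, 0.2319], [0.6762, 0.0166, 0.2499]] s [0.0346151  0.13400849]
((662.0366821289062, 9.971217155456543), (30.37395668029785, 10.020151138305664), 20.141273498535156)
delta_mm [ 10.7 170.    1. ] rot [ 0.1 -0.1 45.2] t 16.475 F [-0.1   0.13  0.01] w 0.0855 q7 -0.85
```

View pics/c6.png

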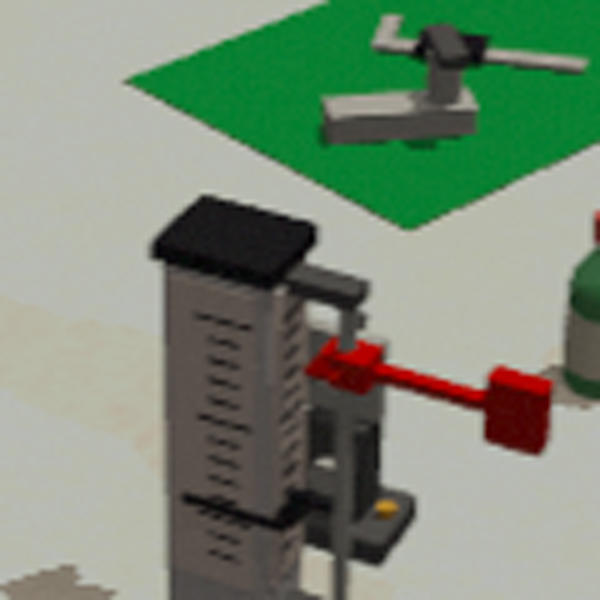

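The bracket hangs alone at rest. The pointer tip is around crop (320,500) and the marker paddle is at (518,410). Measuring the height difference with one camera.

```bash
python3 - <<'E'
from h import *
z=np.load("v2scene.npz");p,w=z["p"],z["w"]
i=cams.camera_info("scene");K=np.array(i["K"]);T=np.array(i["T"])
print("scene cam at",T[:3,3].round(3))
yh=np.array([.932,.363]);xh=np.array([.363,-.932]);C=np.array([.549,-.032])
# dark pointer pixels: beside column
for v in range(226,236):
  print(v,[(u,int(p[v,u].sum()//3),*(np.round([(w[v,u,:2]-C)@xh,(w[v,u,:2]-C)@yh,w[v,u,2]],3))) for u in range(286,300,2)])
def zat(u,v,s):  # ray meets plane y_scale=s
  r=T[:3,:3]@[(u-K[0,2])/K[0,0],(v-K[1,2])/K[1,1],1];o=T[:3,3]
  t=(s-(o[:2]-C)@yh)/(r[:2]@yh);P=o+t*r;return ((P[:2]-C)@xh).round(4),P[2].round(4)
q=p.astype(int);r=(q[...,0]>90)&(q[...,0]>2.2*q[...,1])&(q[...,0]>2.2*q[...,2])
n,L,st,ce=cv2.connectedComponentsWithStats(r[190:230,285:345].astype(np.uint8));print(st,ce)
for v in range(198,222):print(v,''.join('#' if x else '.' for x in r[v,288:345]))
for uv in((292,229.5),(293,230)):print(uv,zat(*uv,.045))
E
```

```text
scene cam at [ 1.227 -0.644  0.806]
226 [(286, 78, np.float64(0.012), np.float64(0.025), np.float64(0.166)), (288, 75, np.float64(0.002), np.float64(0.025), np.float64(0.16)), (290, 80, np.float64(-0.012), np.float64(0.023), np.float64(0.15)), (292, 61, np.float64(-0.086), np.float64(-0.006), np.float64(0.094)), (294, 66, np.float64(-0.087), np.float64(-0.002), np.float64(0.094)), (296, 63, np.float64(0.008), np.float64(0.046), np.float64(0.171)), (298, 65, np.float64(0.008), np.float64(0.051), np.float64(0.172))]
227 [(286, 76, np.float64(0.01), np.float64(0.024), np.float64(0.162)), (288, 45, np.float64(-0.002), np.float64(0.023), np.float64(0.154)), (290, 67, np.float64(-0.01), np.float64(0.024), np.float64(0.15)), (292, 57, np.float64(-0.082), np.float64(-0.005), np.float64(0.093)), (294, 64, np.float64(-0.086), np.float64(-0.001), np.float64(0.093)), (296, 64, np.float64(0.006), np.float64(0.046), np.float64(0.167)), (298, 67, np.float64(0.006), np.float64(0.05), np.float64(0.169))]
228 [(286, 63, np.float64(0.013), np.float64(0.025), np.float64(0.162)), (288, 27, np.float64(0.0
[... 4983 characters left out ...]
..............................#.....
213 .......................................#...........#.....
214 ...................................................#.....
215 ...................................................#.....
216 .........................................................
217 .........................................................
218 .........................................................
219 .........................................................
220 .........................................................
221 .........................................................
(292, 229.5) (np.float64(0.0248), np.float64(0.1721))
(293, 230) (np.float64(0.0197), np.float64(0.1675))
```

```bash

python3 -m crank '[{"hand":1,"delta_pos":[0.002,0.03,0],"delta_rot":[0,0,9]},{"hand":1,"delta_pos":[0.004,0.07,0],"delta_rot":[0,0,18]},{"hand":1,"delta_pos":[0.006,0.11,0],"delta_rot":[0,0,27]},{"hand":1,"delta_pos":[0.008,0.15,0],"delta_rot":[0,0,36]},{"hand":1,"delta_pos":[0.0105,0.17,0],"delta_rot":[0,0,45]}]'|head -3
python3 -m crank '[{"hand":1,"delta_pos":[0,0,0],"delta_rot":[0,0,0]},{"hand":1,"delta_pos":[0,0,0],"delta_rot":[0,0,0]}]'|head -3
python3 - <<'E'
from h import *
yh=np.array([.932,.363]);xh=np.array([.363,-.932]);C=np.array([.549,-.032])
def red(p):
  q=p.astype(int);return (q[...,0]>60)&(q[...,0]>2*q[...,1]+5)&(q[...,0]>2*q[...,2]+5)
z=np.load("v2scene.npz");p,w=z["p"],z["w"];m=red(p)&(w[...,2]>.1)
def rep(n,w,m):
  P=w[m];X=(P[:,:2]-C)@xh;Y=(P[:,:2]-C)@yh
  k=(Y>.11)&(Y<.15);print(n,k.sum(),"paddle z",np.percentile(P[k,2],[1,5,50,95,99]).round(4),"X",np.percentile(X[k],[2,50,98]).round(4),"Y",np.percentile(Y[k],[2,50,98]).round(4))
  k=(Y>.07)&(Y<.105);print("  arm z",np.percentile(P[k,2],[2,50,98]).round(4),"X",X[k].mean().round(4)) if k.sum() else 0
  k=(Y<.05);print("  tip z",np.percentile(P[k,2],[2,50,98]).round(4)) if k.sum() else 0
rep("scene",w,m)
p,d=save("wrist","pics/w3.png");w=world("wrist",d);m=red(p)&(w[...,2]>.15);rep("wrist",w,m)
P=w[m&(w[...,2]>.235)];print(cv2.minAreaRect((P[:,:2]*1000).astype(np.float32)))
go(.668,.0145,.35,21.3)
E
```

```text
t: 17.1
position: [0.6692, 0.0127, 0.349]
ee_rot: [-3.142, 0.001, 0.372]
t: 17.35
position: [0.6671, 0.0147, 0.3496]
ee_rot: [-3.14, 0.001, 0.38]
scene 189 paddle z [0.2172 0.2187 0.2342 0.2468 0.2476] X [0.002  0.0107 0.0142] Y [0.1135 0.1275 0.1382]
  arm z [0.2285 0.2321 0.2347] X 0.0068
  tip z [0.1012 0.2289 0.239 ]
wrist 647 paddle z [0.2215 0.2278 0.2465 0.2477 0.248 ] X [-0.0005  0.005   0.0101] Y [0.115  0.1296 0.1397]
  arm z [0.2324 0.2338 0.2349] X 0.0045
  tip z [0.1922 0.2324 0.2392]
((637.4506225585938, -2.336223602294922), (93.3575439453125, 17.439762115478516), 21.525331497192383)
delta_mm [ 0.8  0.6 -0.1] rot [-0.1  0.   0.4] t 17.4 F [ 0.92 -0.12  0.03] w 0.0855 q7 -1.37
```

View pics/w3.png

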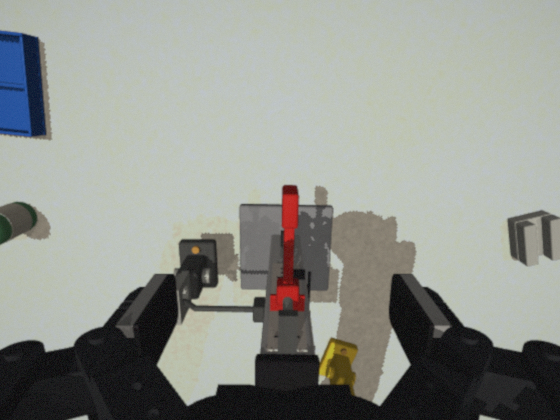

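w3 shows the red paddle at (290,205), in line with the open fingers, and the arm and rail clear. The paddle centre is at z≈0.232 and the pointer at ≈0.157.

```bash

python3 -m crank '[{"hand":1,"delta_pos":[0.0005,0.0055,0.03],"delta_rot":[0,0,0]},{"hand":1,"delta_pos":[0.0005,0.0055,0.065],"delta_rot":[0,0,0]},{"hand":1,"delta_pos":[0.0005,0.0055,0.1],"delta_rot":[0,0,0]},{"hand":1,"delta_pos":[0.0005,0.0055,0.125],"delta_rot":[0,0,0]},{"hand":1,"delta_pos":[0.0005,0.0055,0.136],"delta_rot":[0,0,0]}]'|head -3
python3 -m crank '[{"hand":0,"delta_pos":[0,0,0],"delta_rot":[0,0,0]},{"hand":-1,"delta_pos":[0,0,0],"delta_rot":[0,0,0]},{"hand":-1,"delta_pos":[0,0,0],"delta_rot":[0,0,0]},{"hand":-1,"delta_pos":[0,0,0],"delta_rot":[0,0,0]},{"hand":-1,"delta_pos":[0,0,0],"delta_rot":[0,0,0]}]'
python3 -m crank '[{"hand":-1,"delta_pos":[0,0,0],"delta_rot":[0,0,0]},{"hand":-1,"delta_pos":[0,0,0],"delta_rot":[0,0,0]}]'
```

```text
t: 18.02
position: [0.6691, 0.0096, 0.2128]
ee_rot: [-3.14, 0.002, 0.378]
t: 18.65
position: [0.6703, 0.011, 0.2143]
ee_rot: [-3.139, -0.001, 0.375]
wrist_force: [-2.0, 3.8, 1.7]
gripper_width: 0.0113
finger_force: 60.2
t: 18.9
position: [0.6703, 0.011, 0.214]
ee_rot: [-3.139, -0.0, 0.376]
wrist_force: [-2.4, 5.2, 2.7]
gripper_width: 0.011
finger_force: 60.3
```

```bash

python3 -m crank '[{"hand":-1,"delta_pos":[0,0,0.004],"delta_rot":[0,0,0]},{"hand":-1,"delta_pos":[0,0,0.012],"delta_rot":[0,0,0]},{"hand":-1,"delta_pos":[0,0,0.02],"delta_rot":[0,0,0]},{"hand":-1,"delta_pos":[0,0,0.03],"delta_rot":[0,0,0]},{"hand":-1,"delta_pos":[0,0,0.04],"delta_rot":[0,0,0]}]'|head -4
python3 -m crank '[{"hand":-1,"delta_pos":[0,0,0.01],"delta_rot":[0,0,0]},{"hand":-1,"delta_pos":[0,0,0.02],"delta_rot":[0,0,0]},{"hand":-1,"delta_pos":[0,0,0.028],"delta_rot":[0,0,0]},{"hand":-1,"delta_pos":[0,0,0.033],"delta_rot":[0,0,0]},{"hand":-1,"delta_pos":[0,0,0.034],"delta_rot":[0,0,0]}]'|head -4
python3 - <<'E'
from h import *
for i in range(4):p,d=cams.camera("scene")
w=world("scene",d);print(robot.state()["position"],robot.state()["wrist_force"])
yh=np.array([.932,.363]);xh=np.array([.363,-.932]);C=np.array([.549,-.032])
X=(w[...,:2]-C)@xh;Y=(w[...,:2]-C)@yh;Z=w[...,2]
q=p.astype(int);r=(q[...,0]>60)&(q[...,0]>2*q[...,1]+5)&(q[...,0]>2*q[...,2]+5)
for n,k in(("paddle",r&(Y>.11)&(Y<.15)),("arm",r&(Y>.07)&(Y<.105)),("rtip",r&(Y>.03)&(Y<.06)&(Z>.1))):print(n,k.sum(),np.percentile(Z[k],[1,5,50,95,99]).round(4))
k=(q.sum(2)<75)&(Y>.022)&(Y<.05)&(X>-.01)&(X<.05)&(Z>.12)&(Z<.2);print("pointer",k.sum(),np.percentile(Z[k],[2,25,50,75,98]).round(4))
cv2.imwrite("pics/c7.png",cv2.resize(p[170:260,250:350,::-1],(800,600*9*800//(10*6*100)//1) if 0 else (660,594),interpolation=cv2.INTER_CUBIC))
E
```

```text
t: 19.52
position: [0.6703, 0.011, 0.1737]
ee_rot: [-3.139, -0.001, 0.376]
wrist_force: [-1.9, 5.0, 1.5]
t: 20.15
position: [0.6703, 0.011, 0.1396]
ee_rot: [-3.139, -0.0, 0.376]
wrist_force: [-2.2, 5.6, 2.2]
[0.67030719 0.01095914 0.13955922] [-2.13406132  4.78906468 -1.1172102 ]
paddle 19 [0.1448 0.1461 0.162  0.1868 0.1907]
arm 54 [0.152  0.153  0.1571 0.1591 0.1598]
rtip 80 [0.1482 0.1504 0.1579 0.1636 0.1668]
pointer 23 [0.1537 0.156  0.1571 0.1579 0.1594]
```

View pics/c7.png

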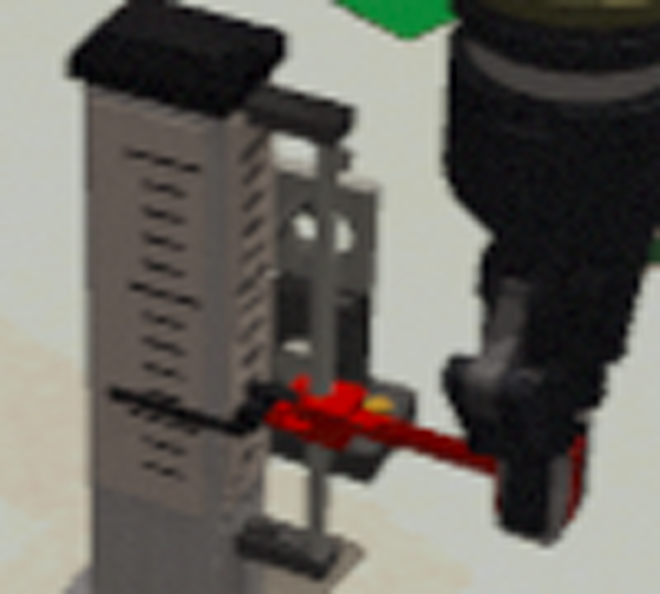

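Needle and pointer meet at (265,405), with pointer 0.157 and arm 0.157. Releasing and retreating.

```bash

python3 -m crank '[{"hand":-1,"delta_pos":[0,0,0.0005],"delta_rot":[0,0,0]},{"hand":1,"delta_pos":[0,0,0.0005],"delta_rot":[0,0,0]},{"hand":1,"delta_pos":[0,0,0.0005],"delta_rot":[0,0,0]},{"hand":1,"delta_pos":[0,0,0.0005],"delta_rot":[0,0,0]},{"hand":1,"delta_pos":[0,0,0.0005],"delta_rot":[0,0,0]}]'|tail -2
python3 -m crank '[{"hand":1,"delta_pos":[0,0,-0.02],"delta_rot":[0,0,0]},{"hand":1,"delta_pos":[0,0,-0.06],"delta_rot":[0,0,0]},{"hand":1,"delta_pos":[0,0,-0.1],"delta_rot":[0,0,0]},{"hand":1,"delta_pos":[0,0,-0.15],"delta_rot":[0,0,0]},{"hand":1,"delta_pos":[0,0,-0.2],"delta_rot":[0,0,0]}]'|head -3
python3 - <<'E'
from h import *
zs=[]
for i in range(6):
  p,d=cams.camera("scene");w=world("scene",d)
  yh=np.array([.932,.363]);xh=np.array([.363,-.932]);C=np.array([.549,-.032])
  X=(w[...,:2]-C)@xh;Y=(w[...,:2]-C)@yh;Z=w[...,2]
  q=p.astype(int);r=(q[...,0]>60)&(q[...,0]>2*q[...,1]+5)&(q[...,0]>2*q[...,2]+5)
  P=np.percentile(Z[r&(Y>.11)&(Y<.15)],[1,50,99]);a=np.median(Z[r&(Y>.07)&(Y<.105)])
  k=(q.sum(2)<75)&(Y>.022)&(Y<.05)&(X>-.01)&(X<.05)&(Z>.12)&(Z<.2)
  b=np.hypot(w[...,0]-.507,w[...,1]-.072)<.035
  zs.append([*P,a,np.median(Z[k]),np.percentile(Z[b&(Z>.03)&(Z<.3)],99)])
print("paddle 1,50,99%, arm, pointer, bracket top\n",np.mean(zs,0).round(4),np.std(zs,0).round(4),robot.state()["position"],robot.state()["t"])
E
```

```text
gripper_width: 0.0818
finger_force: 0.0
t: 21.6
position: [0.6703, 0.0089, 0.3409]
ee_rot: [3.141, 0.0, 0.376]
paddle 1,50,99%, arm, pointer, bracket top
 [0.1421 0.1598 0.1721 0.1569 0.1568 0.1701] [0.0003 0.0003 0.0003 0.0002 0.0001 0.0004] [0.66964403 0.00895837 0.33778935] 21.9
```

```bash
python3 -c "
from plant import robot
print(robot.sign_off())"
```

```text
the job is handed in; nothing more can be done
None
```

The bracket hangs still on the hook, and the red marker was measured level with the pointer to within about 1 mm. The gripper is clear of everything and the job was handed in at about 22 s.

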